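# Seat a sample pot in the pan of a small balance by feel

### The job

Pick up the small white sample pot and stand it in the brass pan of the little grey balance, so that its whole foot sits flat inside the pan's raised rim with no edge riding on the rim or hanging over it. The pan is clamped somewhat off the middle of the balance, so keep hold of the pot and feel for the right place with its foot, pressing only lightly because the balance is delicate. Then let go and leave the pot standing upright in the pan, without disturbing the other things.

Things in the scene. Friction and masses are not known exactly. Their poses are not given: they have to be found in the camera images.
- pot_mid (a point): Middle (half-way up, on the axis) of the loose white sample pot: an upright cylinder, 58 mm tall, 38 mm in diameter at the lid (the upper part), body 36 mm; its flat foot is 32 mm in diameter with a rounded edge 2 mm high. Its z axis points up; weighs 84 to 156 g. Grasp it by the side from above. It stands on the table at the start.
- balance: Small grey balance, fixed to the table; origin at the centre of its underside, on the table top, z up, x and y along its sides. Housing 112 (x) by 100 (y) mm, top at z = 34 mm; on it a metal cross slide carries the round brass pan. Delicate: it must not be loaded with more than 15 N in any direction.
- slide_mid (a point): Point on the z axis of the balance at the height of the pan floor (z = 62 mm); same axes. The pan's centre is NOT here: the cross slide is clamped (pushing does not move it) with the pan up to 7 mm off this point along the balance's x and, independently, up to 7 mm along its y, either way. Where it is is not reported; see it or feel it.
- rim_mid (a point): Point on the z axis of the balance at the height of the pan's rim top (z = 66 mm). The rim is 5 mm wide with a flat top 4 mm above the flat round pan floor, 40 mm in diameter inside, 50 mm over all. The pan is sprung: it sinks straight down 1 mm for each 4 N, 6 mm at most; unloaded it stands at the heights given. A pot on the rim stands 4 mm higher than one in the pan.
- amber_bottle: Brown bottle with black cap, loose bystander, 70 mm in diameter, 142 mm tall; origin at the centre of its underside.
- loupe: Red folded pocket loupe, loose bystander, 36 x 52 x 14 mm; origin at the centre of its underside.
- film_clip: Black film clip, loose bystander, 24 x 36 x 19 mm; origin at the centre of its underside.

How it is judged:
On the way, in this order (a step that is already met when the one before it is completed fails the run):
1. the pot is held in the gripper, clear of the table (height (world z) of pot_mid above 0.06 m and contact force between the fingers and pot above 1 N), for 0.1 s.
2. the pot, still held, touches the balance (contact force between pot and balance above 0.5 N and contact force between the fingers and pot above 1 N), for 0.1 s.
At the end, for the whole second after the job is handed in: The pot stands upright (within 3 degrees), at rest and released, with its whole foot down on the pan floor inside the rim: its middle less than 92.5 mm above the underside of the balance (91 mm less the sag of the spring pan when seated, 95 mm on the rim) and within 14 mm of the balance's axis (z of pot_mid in the frame of balance between 0.085 and 0.0925 m and horizontal distance between pot_mid and balance below 0.014 m and angle between pot_mid's own z axis and vertical below 0.05 rad and linear speed of pot below 0.01 m/s and contact force between pot and the fingers below 0.1 N and contact force between pot and balance above 0.3 N); the robot touches nothing.
It fails at once if the balance is loaded with more than 15 N by the pot or by the arm (contact force between any of pot, the arm, the fingers and balance above 15 N).
It fails at once if the pot is tipped by more than 30 degrees (angle between pot_mid's own z axis and vertical above 0.52 rad).
It fails at once if the bottle, loupe or film clip is moved by more than 20 mm (distance of any of amber_bottle, loupe, film_clip from where it was at the start of the episode above 0.02 m).
It also fails if it takes over 56 s, if anything falls off the work surface, if the arm or the gripper's body presses on something with over 40 N, if the wrist force passes 120 N, or if a joint passes its speed limit or range.

### The arm

A 6-joint arm with a two-finger parallel gripper is mounted at the origin on the work surface; the furniture and walls round the work are solid. World frame = base frame: x ahead of the robot, y to its left, z up, the work surface at z = 0. Lengths are in m, angles in rad, forces in N, time in s.
With the tool pointing down it reaches from about 0.25 to 0.725 m from the base axis. Payload 4 kg.
Tool frame: the origin (TCP) lies between the finger pads; the fingertips stand 17 mm ahead of it and the grasp point (between the pads) lies 2 mm behind it; z points along the fingers, y is the direction in which the jaws open and shut (so a half turn about z gives the same grasp; the last joint's range is limited). The gripper opens to 85 mm and grips with 20 to 120 N. Pads are 22 mm wide; open, the fingers measure 114 mm over their backs; the gripper's body (76 mm by 85 mm) begins 54 mm behind the grasp point. The pads swing forward as they close: fully open they stand 13 mm farther back than shut.
Start: joints at [1.308, 0.241, 0.005, 1.335, 0, 1.571], TCP at [0.13, 0.483, 0.21] pointing down, gripper open.
Joint ranges: [-2.72, 2.72], [-1.05, 1.87], [-1.09, 1.28], [-1.99, 2.15], [-1.42, 1.44], [-3.14, 3.14]. Speed limits (rad/s): [2.79, 2.79, 3.14, 3.14, 3.14, 3.14].

### API

Orientations are given as a unit quaternion [x, y, z, w].
In Python, from workcell import readout, viewer, order gives the robot as it stands. The module is installed in compiled form; this text tells all that it offers.
- The arm moves only by the shell command python3 -m crank 'ROWS'. ROWS is text: rows parted by semicolons, each of 7 numbers parted by spaces: the shift along the tool's x, y, z in m, then the turn, a rotation vector about the tool's x, y, z in rad, then the gripper's target within -1 to 1 (shut at 1, half-way at 0, fully open at -1). A call has 1 to 20 rows; each row shifts and turns the pose as measured when the row begins, along the tool's axes as they then stand; what a row does not reach is not made up. A row lasts 1/12 s, in which the tool goes at most 41.7 mm and 7.16 degrees, less where a joint would pass 70% of its speed; a pose out of reach is approached as far as the arm can. A call with a gripper value outside its range is refused whole. The fingers move at their own pace and stop on an object; the grip force is fixed at half the most. Time passes only in rows, so rows that do not move let the fingers close. It gives the time, the measured TCP pose, the force and the opening at its end, in the units of the state.
- readout.get_obs(): the state, without advancing time (a new reading comes with each control period).
- viewer.camera(name): name is "scene" or "top" or "wrist"; returns the picture (384x512x3 uint8, red, green, blue); there is no depth.
- viewer.calibration(name): a dict with "fx", "fy", "cx", "cy" (pixels), "eye" and "rotation" of the camera in the world. Camera axes: x right, y down, z forward; pixel columns grow to the right and rows downward; lengths in m; the calibration is good to about 2 mm. A picture is of the moment at which its call begins: read the wrist's pose just before it. calibration takes no time and is no camera call; for the wrist camera it gives the pose at the moment of the call.
- order.job_done(): hands the job in, once; it reports no verdict.
The state is a dict: "clock": time; "joint_pos": joint angles; "joint_vel": joint speeds; "tau": joint torques, N m; "eef_pos": TCP position; "tool_rot": TCP orientation; "ft_force": force on the tool from outside, world axes, zero at the start; "ft_torque": the same for the moment, N m; "grip_width": finger opening in m.
Only numpy, scipy, OpenCV 4.12 (cv2) and the standard library are available. Lean on these libraries where they do the work, as an engineer would, in place of code of your own. Each camera call takes 0.05 s, during which the arm holds its last target. There are 200 camera calls.

## Working session

There is one attempt and no reset: what is moved stays moved. The work goes in short steps, Python scripts to look and compute and a shell command to move; the robot and the scene stay as the last step left them, time stands still between calls to the robot, and variables do not carry over. Pictures are saved under pics/ and viewed, about 8 in all and at most 12, crops included, and the job is handed in when it is done.

```bash
mkdir -p pics; cat > h.py <<'E'
import numpy as np,cv2
from workcell import readout,viewer,order
from scipy.spatial.transform import Rotation as R
def snap(n,f,crop=None,s=1):
    c=viewer.calibration(n);im=viewer.camera(n)
    np.save('pics/'+f+'.npy',im)
    o=cv2.cvtColor(im,cv2.COLOR_RGB2BGR)
    if crop: a,b,d,e=crop;o=o[b:e,a:d]
    if s!=1:o=cv2.resize(o,None,fx=s,fy=s,interpolation=cv2.INTER_CUBIC)
    cv2.imwrite('pics/'+f+'.png',o);return c,im
def px2w(c,u,v,z):
    d=np.array(c['rotation'])@np.array([(u-c['cx'])/c['fx'],(v-c['cy'])/c['fy'],1]);e=np.array(c['eye'])
    return e+d*(z-e[2])/d[2]
def w2px(c,p):
    q=np.array(c['rotation']).T@(np.array(p)-np.array(c['eye']));return c['fx']*q[0]/q[2]+c['cx'],c['fy']*q[1]/q[2]+c['cy']
def st():
    o=readout.get_obs();print(o['clock'],np.round(o['eef_pos'],4),np.round(o['ft_force'],2),round(float(o['grip_width']),4));return o
E
python3 - <<'E'
from h import *
o=st();print(R.from_quat(o['tool_rot']).as_matrix().round(3))
for n in('top','scene'):
    c,_=snap(n,n+'0',s=1.5);print(n,c)
E
```

```text
0.0 [0.1297 0.4822 0.2092] [-1.32  0.89  0.1 ] 0.0855
[[-0.966  0.26  -0.001]
 [ 0.26   0.966 -0.002]
 [-0.    -0.002 -1.   ]]
top {'fx': 374.6755413672926, 'fy': 374.6755413672926, 'cx': 253.265835215404, 'cy': 188.04050718810987, 'eye': array([0.43095047, 0.07969437, 1.10208908]), 'rotation': array([-0.70451707,  0.70845702, -0.01978729,  0.03678055])}
scene {'fx': 460.0094399061969, 'fy': 460.0094399061969, 'cx': 249.38938464890825, 'cy': 192.4620016526367, 'eye': array([-0.06811802, -0.72718194,  0.51945411]), 'rotation': array([ 0.80004818, -0.26083414,  0.15247133, -0.51830586])}
```

```bash
sed -i "s/np.array(c\['rotation'\])/R.from_quat(c['rotation']).as_matrix()/" h.py; grep -n as_matrix h.py
```

```text
12:    d=R.from_quat(c['rotation']).as_matrix()@np.array([(u-c['cx'])/c['fx'],(v-c['cy'])/c['fy'],1]);e=np.array(c['eye'])
15:    q=R.from_quat(c['rotation']).as_matrix().T@(np.array(p)-np.array(c['eye']));return c['fx']*q[0]/q[2]+c['cx'],c['fy']*q[1]/q[2]+c['cy']
```

View pics/top0.png

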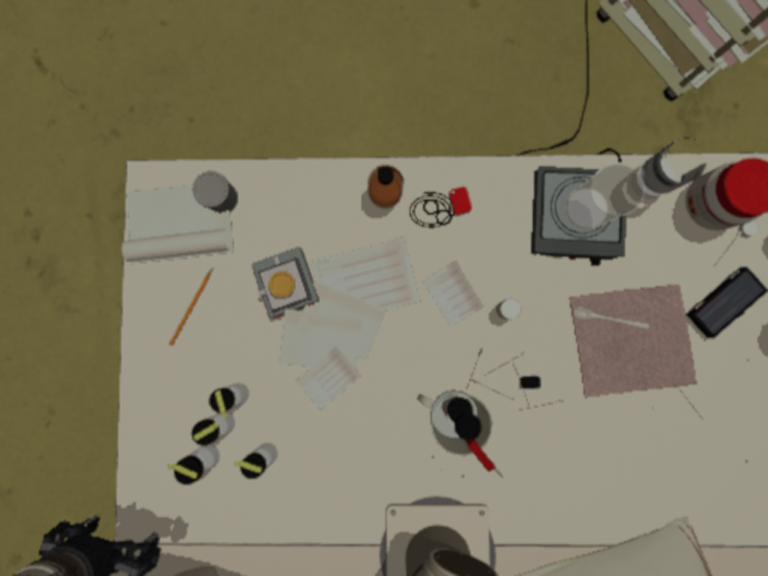

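View pics/scene0.png

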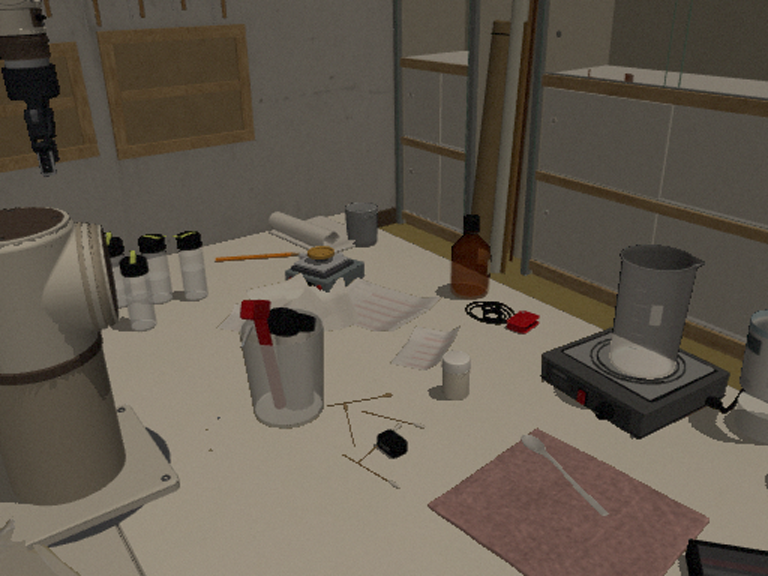

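Top view (1.5x pixels): the pot is at (510,309), the balance centre is near (285,284) with the brass pan at (281,286), the loupe is at (460,201), the clip at (530,382) and the bottle at (386,187).

```bash
python3 - <<'E'
from h import *
c=viewer.calibration('top')
p=lambda u,v,z:px2w(c,u/1.5,v/1.5,z).round(4)
print('pot lid',p(510,308,.058),'pan',p(281,286,.066))
im=cv2.imread('pics/top0.png')
# brass & grey housing
hsv=cv2.cvtColor(im,cv2.COLOR_BGR2HSV)
m=cv2.inRange(hsv,(8,120,90),(30,255,255));m[:, :245]=0;m[:,325:]=0;m[:240]=0;m[330:]=0
ys,xs=np.nonzero(m);print(xs.min(),xs.max(),ys.min(),ys.max(),p((xs.min()+xs.max())/2,(ys.min()+ys.max())/2,.066))
for q in[(252,262),(300,247),(319,299),(271,318)]:print(q,p(*q,.034))
print('mug etc',p(455,410,.1),'clip',p(530,382,.019),'bottle',p(386,175,.142))
E
```

```text
pot lid [ 0.4651 -0.1355  0.058 ] pan [0.508  0.2882 0.066 ]
269 293 272 296 [0.5117 0.2882 0.066 ]
(252, 262) [0.557  0.3511 0.034 ]
(300, 247) [0.5854 0.2586 0.034 ]
(319, 299) [0.485  0.2215 0.034 ]
(271, 318) [0.4493 0.3132 0.034 ]
mug etc [ 0.2857 -0.0269  0.1   ] clip [ 0.3261 -0.178   0.019 ] bottle [0.6949 0.0911 0.142 ]
```

```bash
python3 -m crank '-0.033 -0.0215 -0.004 0 0 0 -1;-0.033 -0.0215 -0.004 0 0 0 -1;-0.033 -0.0215 -0.004 0 0 0 -1;-0.033 -0.0215 -0.004 0 0 0 -1;-0.033 -0.0215 -0.004 0 0 0 -1;-0.033 -0.0215 -0.004 0 0 0 -1;-0.033 -0.0215 -0.004 0 0 0 -1;-0.033 -0.0215 -0.004 0 0 0 -1;-0.033 -0.0215 -0.004 0 0 0 -1;-0.033 -0.0215 -0.004 0 0 0 -1'; python3 -c "
from h import *
o=st();print(o['joint_pos'].round(2) if hasattr(o['joint_pos'],'round') else o['joint_pos']);M=R.from_quat(o['tool_rot']).as_matrix();print(M.round(3));print(M.T@(np.array([.465,-.1355,.21])-o['eef_pos']))"
```

```text
clock: 0.93
eef_pos: [0.3973, 0.1821, 0.2452]
tool_rot: [0.121, 0.993, -0.004, -0.003]
ft_force: [-0.1, 1.5, 0.1]
grip_width: 0.0854
0.9333 [0.3973 0.1821 0.2452] [-0.12  1.47  0.11] 0.0854
[ 0.43  0.11 -0.06  1.41 -0.    0.68]
[[-0.971  0.241 -0.007]
 [ 0.241  0.971 -0.008]
 [ 0.005 -0.009 -1.   ]]
[-0.14235159 -0.29163829  0.03725019]
```

```bash
python3 -m crank '-0.0178 -0.0365 0.003 0 0 0 -1;-0.0178 -0.0365 0.003 0 0 0 -1;-0.0178 -0.0365 0.003 0 0 0 -1;-0.0178 -0.0365 0.003 0 0 0 -1;-0.0178 -0.0365 0.003 0 0 0 -1;-0.0178 -0.0365 0.003 0 0 0 -1;-0.0178 -0.0365 0.003 0 0 0 -1;-0.0178 -0.0365 0.003 0 0 0 -1;0 0 0 0 0 0 -1'; python3 -c "
from h import *
o=st();M=R.from_quat(o['tool_rot']).as_matrix();print(M.round(3))
c,_=snap('wrist','w1');print(c,w2px(c,[.465,-.1355,.058]))"
```

```text
clock: 1.68
eef_pos: [0.4675, -0.1489, 0.22]
tool_rot: [0.125, 0.992, -0.004, -0.003]
ft_force: [0.3, 0.2, 0.2]
grip_width: 0.0854
1.6833 [ 0.4675 -0.1489  0.22  ] [0.34 0.16 0.22] 0.0854
[[-0.969  0.249 -0.007]
 [ 0.249  0.969 -0.008]
 [ 0.005 -0.01  -1.   ]]
{'fx': 309.7007800845047, 'fy': 309.7007800845047, 'cx': 249.51564879566106, 'cy': 191.14097257444814, 'eye': array([ 0.40192172, -0.13036855,  0.38409383]), 'rotation': array([0.7823105 , 0.60749513, 0.0806828 , 0.111491  ])} (np.float64(262.3822272685957), np.float64(164.15241487798656))
```

View pics/w1.png

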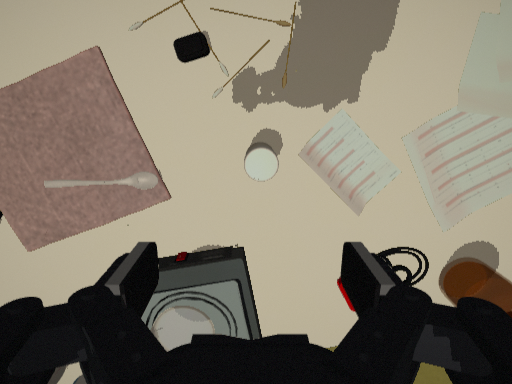

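Wrist view: the pot lid is centred at (262,163), within 1 px of the prediction, so pot xy ≈ (0.465,-0.1355) holds.

```bash
python3 -m crank '0.0057 0.0124 0.02 -0.01 -0.005 0 -1;0 0 0.03 0 0 0 -1;0 0 0.03 0 0 0 -1;0 0 0.03 0 0 0 -1;0 0 0 0 0 0 -1'; python3 -c "
from h import *
o=st();M=R.from_quat(o['tool_rot']).as_matrix();print(M.round(3));print(M.T@(np.array([.465,-.1355,.030])-o['eef_pos']))"
```

```text
clock: 2.15
eef_pos: [0.4642, -0.1297, 0.1077]
tool_rot: [0.125, 0.992, 0.003, 0.001]
ft_force: [-1.0, 0.7, -0.6]
grip_width: 0.0853
2.15 [ 0.4642 -0.1297  0.1077] [-0.98  0.66 -0.58] 0.0853
[[-0.969  0.248  0.002]
 [ 0.248  0.969  0.005]
 [-0.001  0.005 -1.   ]]
[-0.00211806 -0.00584195  0.07762544]
```

```bash
python3 -m crank '-0.0021 -0.0058 0.02 0.004 0.001 0 -1;0 0 0.025 0 0 0 -1;0 0 0.02 0 0 0 -1;0 0 0 0 0 0 -1'; python3 -c "
from h import *
o=st();M=R.from_quat(o['tool_rot']).as_matrix();print(M.round(3));print(M.T@(np.array([.465,-.1355,.030])-o['eef_pos']))"
```

```text
clock: 2.48
eef_pos: [0.4659, -0.1315, 0.0444]
tool_rot: [0.122, 0.993, 0.001, 0.001]
ft_force: [-0.8, 0.5, -0.1]
grip_width: 0.0854
2.4833 [ 0.4659 -0.1315  0.0444] [-0.84  0.49 -0.15] 0.0854
[[-0.97   0.242  0.002]
 [ 0.242  0.97   0.002]
 [-0.001  0.003 -1.   ]]
[-9.32072438e-05 -4.12512628e-03  1.44295551e-02]
```

```bash
python3 -m crank '0 -0.004 0.010 0 0 0 -1;0 0 0.003 0 0 0 -1;0 0 0 0 0 0 -0.4;0 0 0 0 0 0 0;0 0 0 0 0 0 0.2;0 0 0 0 0 0 0.5;0 0 0 0 0 0 1;0 0 0 0 0 0 1;0 0 0 0 0 0 1;0 0 0 0 0 0 1'; python3 -c "
from h import *
o=st();M=R.from_quat(o['tool_rot']).as_matrix();print(M.round(3))
c,_=snap('wrist','w2')"
```

```text
clock: 3.32
eef_pos: [0.471, -0.1355, 0.0393]
tool_rot: [0.121, 0.993, 0.001, 0.007]
ft_force: [0.2, 0.3, -0.2]
grip_width: 0.0
3.3167 [ 0.471  -0.1355  0.0393] [ 0.18  0.34 -0.25] 0.0
[[-0.971  0.239  0.014]
 [ 0.239  0.971 -0.001]
 [-0.013  0.003 -1.   ]]
```

View pics/w2.png

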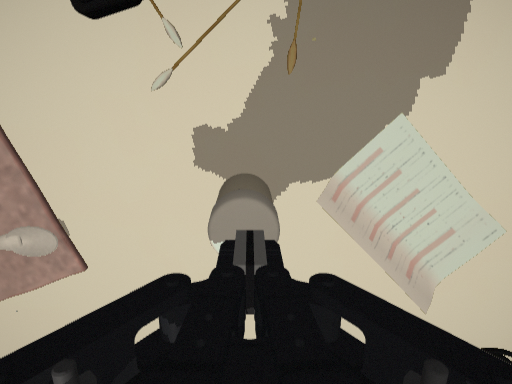

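The gripper shut on nothing: the pot stands just on the camera side (-x) of the fingers, its lid spanning about (208–280, 200–245). I'll work out where it is.

```bash
python3 - <<'E'
from h import *
o=st();c=viewer.calibration('wrist');print(c['eye'])
print('tcp px',w2px(c,o['eef_pos']),'tips',w2px(c,o['eef_pos']+np.array([0,0,-.017])))
for q in[(244,220)]:print(px2w(c,*q,.058))
for X in(.42,.43,.44,.45,.46):
    p=lambda a,z:[float(round(t,0)) for t in w2px(c,np.array([X,-.132,z])+a)]
    print(X,'lid c',p(np.zeros(3),.058),'near',p(np.array([-.019,0,0]),.058),'far',p(np.array([.019,0,0]),.058),'L/R',p(np.array([0,.019,0]),.058),p(np.array([0,-.019,0]),.058),'base near',p(np.array([-.017,0,0]),0))
im=cv2.imread('pics/w2.png')[150:270,180:310];cv2.imwrite('pics/w2c.png',cv2.resize(im,None,fx=5,fy=5,interpolation=cv2.INTER_CUBIC))
E
```

```text
3.3667 [ 0.471  -0.1355  0.0393] [0.55 0.41 0.15] -0.0
[ 0.40181093 -0.11877056  0.20210042]
tcp px (np.float64(249.28599754055674), np.float64(227.77699662982315)) tips (np.float64(249.22174891799662), np.float64(216.760507792898))
[ 0.45829402 -0.13510879  0.058     ]
0.42 lid c [230.0, 144.0] near [219.0, 103.0] far [240.0, 182.0] L/R [270.0, 134.0] [191.0, 154.0] base near [229.0, 104.0]
0.43 lid c [236.0, 165.0] near [225.0, 125.0] far [246.0, 202.0] L/R [275.0, 155.0] [197.0, 174.0] base near [233.0, 120.0]
0.44 lid c [241.0, 184.0] near [231.0, 146.0] far [250.0, 220.0] L/R [279.0, 175.0] [203.0, 193.0] base near [237.0, 136.0]
0.45 lid c [246.0, 203.0] near [236.0, 167.0] far [255.0, 238.0] L/R [284.0, 195.0] [209.0, 212.0] base near [240.0, 151.0]
0.46 lid c [251.0, 222.0] near [241.0, 186.0] far [260.0, 255.0] L/R [288.0, 213.0] [214.0, 230.0] base near [244.0, 165.0]
```

View pics/w2c.png

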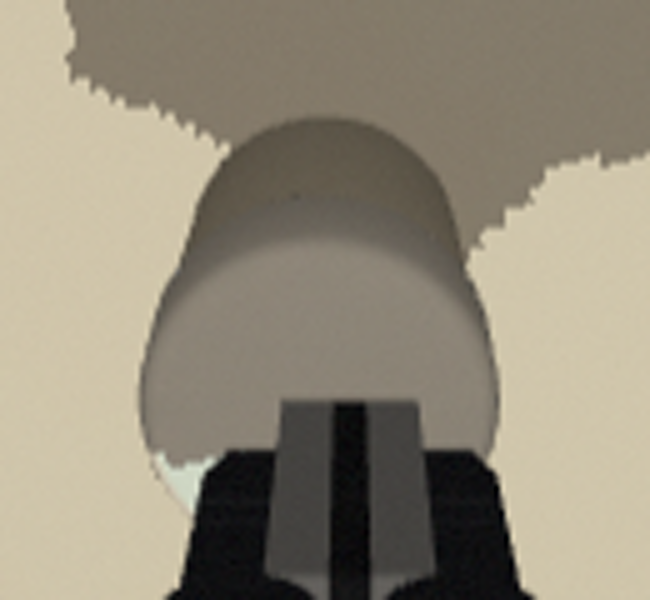

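```bash
python3 - <<'E'
from h import *
c=viewer.calibration('scene');u,v=w2px(c,[.465,-.135,.05]);print(u,v)
o=st();print('tcp',w2px(c,o['eef_pos']),'tip',w2px(c,o['eef_pos']-np.array([0,0,.017])),'lid',w2px(c,[.46,-.135,.058]),'base',w2px(c,[.46,-.135,0]))
u,v=int(u),int(v);print(u-60,v-70)
snap('scene','s2',(u-60,v-70,u+60,v+50),5)
E
```

```text
303.4858287683396 240.29452867018455
3.3667 [ 0.471  -0.1355  0.0393] [0.55 0.41 0.15] -0.0
tcp (np.float64(305.77951447919986), np.float64(244.08513209130984)) tip (np.float64(305.5721194855589), np.float64(251.35154588992705)) lid (np.float64(301.6591759874135), np.float64(237.57780154136063)) base (np.float64(301.06136692602246), np.float64(262.4314353037172))
243 170
```

View pics/s2.png

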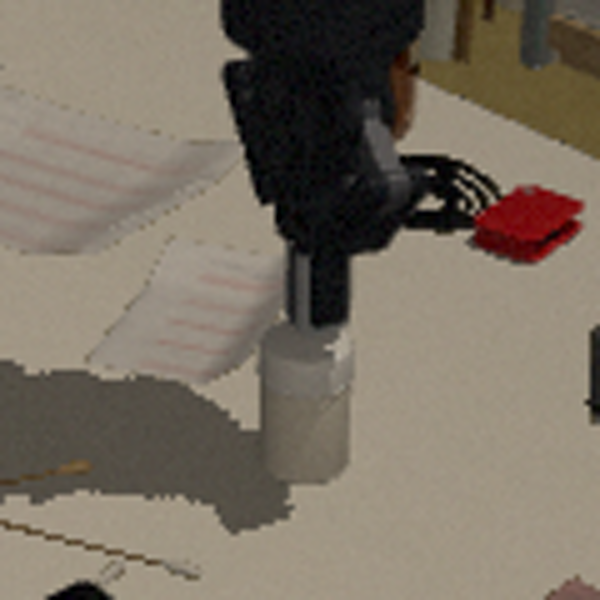

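Scene view: the shut fingertips sit on top of the lid, at crop (318,325), i.e. image (306.6,235). The pot still stands upright, so the tips are well above where the reading puts them. I'll check that against the earlier pictures.

```bash
python3 - <<'E'
from h import *
o=st();c=viewer.calibration('wrist')
M=R.from_quat(o['tool_rot']).as_matrix();T=M.T@(np.array(c['eye'])-o['eef_pos']);Q=M.T@R.from_quat(c['rotation']).as_matrix()
print('cam in tool',T.round(4));print(Q.round(3))
def proj(p):
    q=Q.T@(np.array(p)-T);return np.round([c['fx']*q[0]/q[2]+c['cx'],c['fy']*q[1]/q[2]+c['cy']],0)
for k in(-.03,-.02,-.01,0,.01,.017):print(k,'open',proj([.011,-.0425,k]),proj([.011,.0425,k]),'shut',proj([.011,0,k]),proj([-.011,0,k]))
s=viewer.calibration('scene')
for z in(.21,.193):print('scene0',z,w2px(s,[.1297,.4822,z]))
print(np.round(o['joint_pos'],3),np.round(o['tau'],2))
E
```

```text
3.4167 [ 0.4709 -0.1354  0.0392] [ 0.    0.9  -0.04] -0.0001
cam in tool [ 6.900e-02  1.000e-04 -1.637e-01]
[[-0.    -0.961 -0.277]
 [ 1.    -0.     0.   ]
 [-0.    -0.277  0.961]]
-0.03 open [158. 231.] [340. 231.] shut [249. 231.] [249. 273.]
-0.02 open [164. 223.] [335. 223.] shut [249. 223.] [249. 263.]
-0.01 open [169. 216.] [330. 216.] shut [249. 216.] [249. 254.]
0 open [173. 210.] [325. 210.] shut [249. 210.] [249. 245.]
0.01 open [177. 204.] [321. 204.] shut [249. 204.] [249. 238.]
0.017 open [180. 200.] [319. 200.] shut [249. 200.] [249. 233.]
scene0 0.21 (np.float64(36.637105346579574), np.float64(125.69275496832176))
scene0 0.193 (np.float64(38.13302395820452), np.float64(132.31621566758344))
[-0.282  0.359 -0.313  0.886  0.003 -0.04 ] [-0.000e+00 -3.833e+01  2.069e+01 -9.000e-02  1.000e-02  0.000e+00]
```

The scene and wrist pictures both put the real fingertips about 37 mm higher than the reading implies, while xy is right. I'll open, recentre and go lower, watching the force.

```bash
python3 -m crank '0 0 -0.03 0 0 0 0;0 0 -0.005 0 0 0 -1;0.005 -0.0028 0 0.003 0.013 0 -1;0 0 0 0 0 0 -1;0 0 0 0 0 0 -1;0 0 0 0 0 0 -1;0 0 0 0 0 0 -1;0 0 0.02 0 0 0 -1;0 0 0 0 0 0 -1'; python3 -c "
from h import *
o=st();M=R.from_quat(o['tool_rot']).as_matrix();print(M.round(3));print(M.T@(np.array([.4655,-.137,-.006])-o['eef_pos']))
snap('scene','s3',(243,150,363,270),5)"
```

```text
clock: 4.17
eef_pos: [0.462, -0.1366, 0.0517]
tool_rot: [0.121, 0.993, 0.0, -0.003]
ft_force: [-1.1, 0.9, -0.5]
grip_width: 0.0854
4.1667 [ 0.462  -0.1366  0.0517] [-1.08  0.89 -0.49] 0.0854
[[-0.971  0.24  -0.006]
 [ 0.24   0.971  0.001]
 [ 0.006 -0.    -1.   ]]
[-0.00388689  0.00047489  0.05770587]
```

View pics/s3.png

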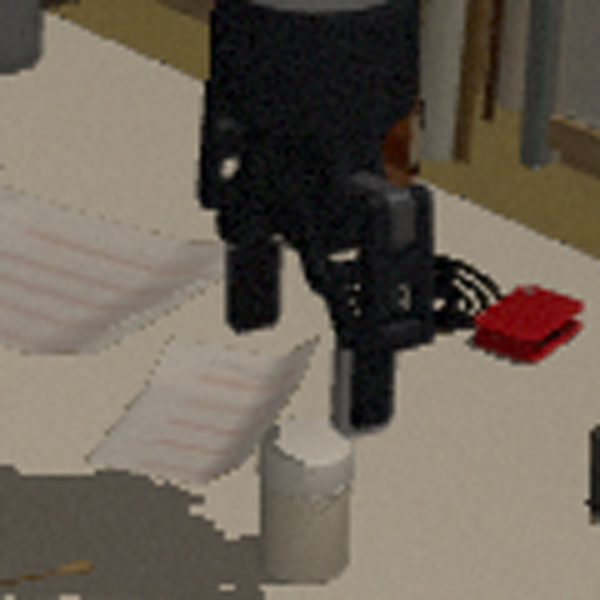

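The open tips show at about image row 226, roughly z 0.08, which agrees with the offset. The jaws are centred over the upright pot, so I'll descend.

```bash
python3 -m crank '-0.0039 0.0005 0.015 0 -0.006 0 -1;0 0 0.015 0 0 0 -1;0 0 0.010 0 0 0 -1;0 0 0.008 0 0 0 -1;0 0 0.006 0 0 0 -1;0 0 0 0 0 0 -1'; python3 -c "
from h import *
o=st();M=R.from_quat(o['tool_rot']).as_matrix();print(M.round(3));print(M.T@(np.array([.4655,-.137,-.006])-o['eef_pos']))"
```

```text
clock: 4.72
eef_pos: [0.4704, -0.1382, 0.0006]
tool_rot: [0.121, 0.993, -0.001, 0.003]
ft_force: [-0.7, -0.5, 0.6]
grip_width: 0.0854
4.7167 [ 0.4704 -0.1382  0.0006] [-0.71 -0.49  0.6 ] 0.0854
[[-0.971  0.24   0.007]
 [ 0.24   0.971 -0.002]
 [-0.007 -0.001 -1.   ]]
[5.05743932e-03 2.44031046e-05 6.53589671e-03]
```

```bash
python3 -m crank '0.004 0 0.004 0.001 0.004 0 -1;0 0 0.001 0 0 0 -1;0 0 0 0 0 0 0;0 0 0 0 0 0 1;0 0 0 0 0 0 1;0 0 0 0 0 0 1;0 0 0 0 0 0 1;0 0 0 0 0 0 1;0 0 0 0 0 0 1;0 0 0 0 0 0 1'; python3 -c "
from h import *
o=st();M=R.from_quat(o['tool_rot']).as_matrix();print(M.round(3))"
```

```text
clock: 5.55
eef_pos: [0.468, -0.1378, -0.0023]
tool_rot: [0.121, 0.993, -0.001, 0.003]
ft_force: [0.0, 0.0, -0.8]
grip_width: 0.0347
5.55 [ 0.468  -0.1378 -0.0023] [ 0.04  0.03 -0.8 ] 0.0347
[[-0.971  0.24   0.006]
 [ 0.24   0.971 -0.004]
 [-0.007 -0.002 -1.   ]]
```

```bash
python3 -m crank '0 0 -0.01 0 0 0 1;0 0 -0.02 0 0 0 1;0 0 -0.03 0 0 0 1;0 0 -0.03 0 0 0 1;0.003 0 -0.03 0 0 0 1;0.004 0.015 -0.02 0 0 0 1;0.004 0.03 0 0 0 0 1;0.004 0.035 0 0 0 0 1;0.004 0.035 0 0 0 0 1;0.004 0.035 0 0 0 0 1;0.004 0.035 0 0 0 0 1;0.004 0.035 0 0 0 0 1;0.004 0.035 0 0 0 0 1;0.004 0.035 0 0 0 0 1;0.004 0.03 0 0 0 0 1;0.004 0.02 0 0 0 0 1;0 0 0 0 0 0 1;0 0 0 0 0 0 1'; python3 -c "
from h import *
o=st();M=R.from_quat(o['tool_rot']).as_matrix();print(M.round(3))
c,_=snap('wrist','w3',s=1.5);print(w2px(c,[.515,.286,.066]))"
```

```text
clock: 7.05
eef_pos: [0.505, 0.2203, 0.1565]
tool_rot: [0.123, 0.992, 0.001, 0.007]
ft_force: [0.3, -0.4, -1.3]
grip_width: 0.0347
7.05 [0.505  0.2203 0.1565] [ 0.32 -0.42 -1.27] 0.0347
[[-0.969  0.245  0.015]
 [ 0.245  0.97   0.   ]
 [-0.014  0.004 -1.   ]]
(np.float64(327.3027693515877), np.float64(177.31191846331348))
```

View pics/w3.png

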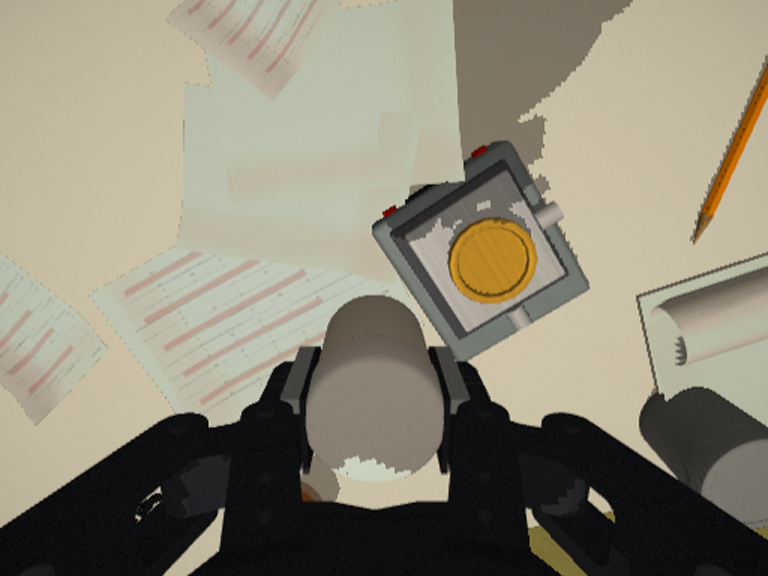

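Wrist view (1.5x pixels): pot held between the pads, lid spanning about x 305–443 and y 358–480. The brass pan is centred near (493,261). The housing top corners are about (375,232), (512,143), (588,290) and (461,360).

```bash
python3 - <<'E'
from h import *
o=st();c=viewer.calibration('wrist')
im=cv2.cvtColor(np.load('pics/w3.npy'),cv2.COLOR_RGB2HSV)
m=cv2.inRange(im,(12,120,100),(28,255,255));m[:130]=0;m[215:]=0;m[:,:270]=0;m[:,370:]=0
n,l,s,_=cv2.connectedComponentsWithStats(m);k=1+s[1:,4].argmax();print(s[k])
cn=max(cv2.findContours((l==k).astype(np.uint8),0,1)[0],key=len)[:,0]
for z in(.066,):
    P=np.array([px2w(c,a,b,z)[:2] for a,b in cn.astype(float)]);(x,y),r=cv2.minEnclosingCircle((P*1000).astype(np.float32));print('pan enc',x,y,r)
    A=np.c_[2*P,np.ones(len(P))];s_=np.linalg.lstsq(A,(P**2).sum(1),rcond=None)[0];print('pan fit',s_[:2],np.sqrt(s_[2]+s_[0]**2+s_[1]**2))
Q=np.array([px2w(c,u/1.5,v/1.5,.034)[:2] for u,v in[(375,232),(512,143),(588,290),(461,360)]]);print(Q.round(4),Q.mean(0),np.linalg.norm(Q-np.roll(Q,1,0),axis=1))
M=R.from_quat(o['tool_rot']).as_matrix()
def inv(u,v,k):
    d=M.T@R.from_quat(c['rotation']).as_matrix()@np.array([(u-c['cx'])/c['fx'],(v-c['cy'])/c['fy'],1]);e=M.T@(c['eye']-o['eef_pos']);return e+d*(k-e[2])/d[2]
for k in(-.05,-.06,-.07):print(k,'near',inv(374/1.5,358/1.5,k)[:2],'far',inv(374/1.5,480/1.5,k)[:2],'LR',inv(305/1.5,276,k)[1],inv(443/1.5,276,k)[1])
E
```

```text
7.1 [0.505  0.2201 0.1566] [-0.06  0.18 -0.72] 0.035
[ 300  146   58   56 2527]
pan enc 512.7610473632812 287.11395263671875 24.633668899536133
pan fit [0.51284211 0.2872098 ] 0.02404223010919473
[[0.4859 0.2262]
 [0.4546 0.3171]
 [0.5564 0.35  ]
 [0.5848 0.261 ]] [0.52043059 0.28859486] [0.10478406 0.0961943  0.10693288 0.09338888]
-0.05 near [1.63639772e-02 5.08259180e-05] far [-2.21087300e-02  3.14764939e-05] LR -0.01904716794870428 0.019134327658219066
-0.06 near [2.09891402e-02 5.49380250e-05] far [-1.41006696e-02  3.72899919e-05] LR -0.01736377311200165 0.017460431325241135
-0.07 near [2.56143033e-02 5.90501320e-05] far [-6.09260922e-03  4.31034898e-05] LR -0.015680378275299018 0.0157865349922632
```

```bash
python3 -m crank '0.003 0.022 0 0.006 0.007 0 1;0.003 0.022 0 0 0 0 1;0.003 0.022 0 0 0 0 1;0 0 0.03 0 0 0 1;0 0 0.02 0 0 0 1;0 0 0.01 0 0 0 1;0 0 0 0 0 0 1;0 0 0 0 0 0 1'; python3 -c "
from h import *
o=st();M=R.from_quat(o['tool_rot']).as_matrix();print(M.round(3));print(M.T@(np.array([.5127,.2871,.085])-o['eef_pos']))"
```

```text
clock: 7.77
eef_pos: [0.5149, 0.2785, 0.0986]
tool_rot: [0.131, 0.991, -0.002, 0.004]
ft_force: [0.3, 0.0, -0.3]
grip_width: 0.0348
7.7667 [0.5149 0.2785 0.0986] [ 0.33  0.04 -0.32] 0.0348
[[-0.966  0.259  0.008]
 [ 0.259  0.966 -0.005]
 [-0.009 -0.003 -1.   ]]
[0.00448288 0.00774652 0.01354819]
```

```bash
python3 -m crank '0.0045 0.0077 0.005 0 0 0 1;0 0 0.005 0 0 0 1;0 0 0 0 0 0 1;0 0 0 0 0 0 1'; python3 -c "
from h import *
o=st();M=R.from_quat(o['tool_rot']).as_matrix();print(M.round(3));print(M.T@(np.array([.5127,.2871,.085])-o['eef_pos']))
c,_=snap('wrist','w4',(130,90,370,290),3.2)
C=w2px(c,[.5127,.2871,.066]);print(C)"
```

```text
clock: 8.1
eef_pos: [0.5144, 0.2866, 0.0912]
tool_rot: [0.132, 0.991, -0.001, 0.006]
ft_force: [-0.1, -0.0, -1.5]
grip_width: 0.035
8.1 [0.5144 0.2866 0.0912] [-0.09 -0.03 -1.52] 0.035
[[-0.965  0.262  0.012]
 [ 0.262  0.965 -0.003]
 [-0.012 -0.    -1.   ]]
[1.83848399e-03 1.02621054e-05 6.19099293e-03]
(np.float64(249.2634537386984), np.float64(209.5340998668459))
```

View pics/w4.png

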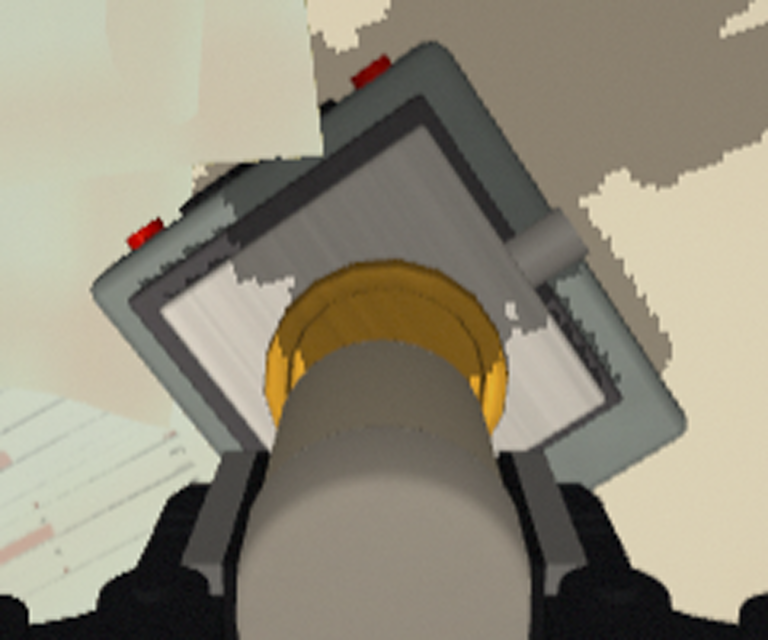

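Wrist view: the pan rim spans crop columns 266–507 (centre 386), and the foot's near edge is at crop (386,340), so they line up sideways. Next I'll work out the fore-aft offset.

```bash
python3 - <<'E'
from h import *
o=st();c=viewer.calibration('wrist');M=R.from_quat(o['tool_rot']).as_matrix()
q=lambda u,v,z:(M.T@(px2w(c,130+u/3.2,90+v/3.2,z)-o['eef_pos']))[:2].round(4)
for z in(.08,.085,.09,.095):print(z,'foot near',q(386,340,z),'width',q(278,410,z),q(491,410,z))
print('rim near outer',q(386,260,.066),'rim near inner top',q(386,289,.066),'LR',q(266,375,.066),q(507,375,.066))
for k in(-.045,-.05,-.055,-.06):
    z=o['eef_pos'][2]-k;print(k,'lid near',q(386,478,z),q(237,590,z),q(531,590,z))
E
```

```text
8.15 [0.5144 0.2866 0.0913] [-0.47  1.41 -0.57] 0.0351
0.08 foot near [0.0154 0.0008] width [ 0.0016 -0.0195] [0.0016 0.0206]
0.085 foot near [0.0169 0.0008] width [ 0.0035 -0.019 ] [0.0035 0.02  ]
0.09 foot near [0.0185 0.0008] width [ 0.0054 -0.0184] [0.0054 0.0194]
0.095 foot near [0.02   0.0008] width [ 0.0074 -0.0178] [0.0074 0.0188]
rim near outer [0.0274 0.0009] rim near inner top [0.0216 0.0009] LR [ 0.0037 -0.0233] [0.0037 0.0253]
-0.045 lid near [0.0138 0.0006] [-0.0028 -0.0195] [-0.0028  0.0202]
-0.05 lid near [0.0162 0.0006] [ 0.0003 -0.0187] [0.0003 0.0194]
-0.055 lid near [0.0185 0.0006] [ 0.0033 -0.0179] [0.0033 0.0185]
-0.06 lid near [0.0209 0.0005] [ 0.0064 -0.017 ] [0.0064 0.0177]
```

```bash
python3 -m crank '0.002 0.001 0.004 0.002 0.005 0 1;0 0 0.004 0 0 0 1;0 0 0 0 0 0 1'; python3 -c "
from h import *
o=st();M=R.from_quat(o['tool_rot']).as_matrix();print(M.round(3));print(M.T@(np.array([.5120,.2880,.085])-o['eef_pos']))"
```

```text
clock: 8.4
eef_pos: [0.5134, 0.2887, 0.0839]
tool_rot: [0.132, 0.991, -0.001, 0.004]
ft_force: [0.0, 0.7, -0.9]
grip_width: 0.0352
8.4 [0.5134 0.2887 0.0839] [ 0.05  0.68 -0.91] 0.0352
[[-0.965  0.262  0.008]
 [ 0.262  0.965 -0.003]
 [-0.009 -0.001 -1.   ]]
[ 0.00118703 -0.00101176 -0.00110896]
```

```bash
python3 -m crank '0.0005 -0.0008 0.003 0 0 0 1;0 0 0.003 0 0 0 1;0 0 0 0 0 0 1'; python3 -m crank '0 0 0.002 0 0 0 1;0 0 0 0 0 0 1'
```

```text
clock: 8.65
eef_pos: [0.5126, 0.288, 0.0771]
tool_rot: [0.132, 0.991, -0.001, 0.004]
ft_force: [0.0, -0.1, -1.4]
grip_width: 0.035
clock: 8.82
eef_pos: [0.5124, 0.2878, 0.0745]
tool_rot: [0.132, 0.991, -0.001, 0.004]
ft_force: [-0.2, 0.1, -0.5]
grip_width: 0.0352
```

```bash
python3 -m crank '0 0 0.0015 0 0 0 1;0 0 0 0 0 0 1';python3 -m crank '0 0 0.0015 0 0 0 1;0 0 0 0 0 0 1'
```

```text
clock: 8.98
eef_pos: [0.5124, 0.2878, 0.0729]
tool_rot: [0.132, 0.991, -0.001, 0.004]
ft_force: [-0.4, 0.3, -1.5]
grip_width: 0.035
clock: 9.15
eef_pos: [0.5125, 0.2878, 0.0713]
tool_rot: [0.132, 0.991, -0.001, 0.004]
ft_force: [-0.4, -1.3, -2.1]
grip_width: 0.0349
```

```bash
for i in 1; do python3 -m crank '0 0 0.0015 0 0 0 1;0 0 0 0 0 0 1';python3 -m crank '0 0 0.0015 0 0 0 1;0 0 0 0 0 0 1'; done
```

```text
clock: 9.32
eef_pos: [0.5126, 0.2878, 0.0697]
tool_rot: [0.132, 0.991, -0.001, 0.004]
ft_force: [-0.4, -0.6, -1.4]
grip_width: 0.0349
clock: 9.48
eef_pos: [0.5127, 0.2879, 0.0682]
tool_rot: [0.132, 0.991, -0.001, 0.004]
ft_force: [-0.3, -0.6, -1.4]
grip_width: 0.0349
```

```bash
python3 -m crank '0 0 0.0015 0 0 0 1;0 0 0 0 0 0 1';python3 -m crank '0 0 0.001 0 0 0 1;0 0 0 0 0 0 1'
```

```text
clock: 9.65
eef_pos: [0.5128, 0.2879, 0.0665]
tool_rot: [0.132, 0.991, -0.001, 0.004]
ft_force: [0.3, -0.5, -0.3]
grip_width: 0.0351
clock: 9.82
eef_pos: [0.5128, 0.2879, 0.0654]
tool_rot: [0.132, 0.991, -0.001, 0.004]
ft_force: [0.4, -0.6, -1.2]
grip_width: 0.035
```

```bash
python3 -m crank '0 0 0.001 0 0 0 1;0 0 0 0 0 0 1';python3 -m crank '0 0 0.001 0 0 0 1;0 0 0 0 0 0 1'
```

```text
clock: 9.98
eef_pos: [0.5128, 0.2879, 0.0643]
tool_rot: [0.132, 0.991, -0.001, 0.004]
ft_force: [0.5, 0.3, -1.3]
grip_width: 0.035
clock: 10.15
eef_pos: [0.5128, 0.2879, 0.0632]
tool_rot: [0.132, 0.991, -0.001, 0.004]
ft_force: [0.1, 0.4, -0.7]
grip_width: 0.0351
```

```bash
python3 -m crank '0 0 0.001 0 0 0 1;0 0 0 0 0 0 1';python3 -m crank '0 0 0.0005 0 0 0 1;0 0 0 0 0 0 1'
```

```text
clock: 10.32
eef_pos: [0.513, 0.288, 0.0623]
tool_rot: [0.132, 0.991, -0.001, 0.004]
ft_force: [0.6, -0.2, -0.6]
grip_width: 0.035
clock: 10.48
eef_pos: [0.5133, 0.288, 0.0619]
tool_rot: [0.132, 0.991, -0.001, 0.005]
ft_force: [0.0, -0.1, -0.6]
grip_width: 0.0348
```

```bash
python3 -m crank '0 0 0.001 0 0 0 1';python3 -m crank '0 0 0.001 0 0 0 1'
```

```text
clock: 10.57
eef_pos: [0.5136, 0.288, 0.0612]
tool_rot: [0.132, 0.991, -0.001, 0.005]
ft_force: [-0.0, 0.3, 1.0]
grip_width: 0.0351
clock: 10.65
eef_pos: [0.514, 0.288, 0.0605]
tool_rot: [0.132, 0.991, -0.001, 0.006]
ft_force: [1.0, -1.2, 0.6]
grip_width: 0.0346
```

```bash
python3 -m crank '0 0 0.001 0 0 0 1'; python3 -c "
from h import *
o=st();M=R.from_quat(o['tool_rot']).as_matrix();print(M.round(3),np.round(o['ft_torque'],2))"
```

```text
clock: 10.73
eef_pos: [0.5143, 0.2879, 0.0595]
tool_rot: [0.132, 0.991, -0.001, 0.006]
ft_force: [0.7, -0.9, -0.8]
grip_width: 0.0348
10.7333 [0.5143 0.2879 0.0595] [ 0.67 -0.89 -0.84] 0.0348
[[-0.965  0.262  0.011]
 [ 0.262  0.965 -0.003]
 [-0.012  0.    -1.   ]] [-0.12 -0.04  0.01]
```

```bash
python3 -c "
from h import *
c,_=snap('wrist','w5',(190,120,310,230),6)
c=viewer.calibration('wrist');print(w2px(c,[.5127,.2871,.066]))"
```

```text
(np.float64(247.29904012697835), np.float64(230.68110293542907))
```

View pics/w5.png

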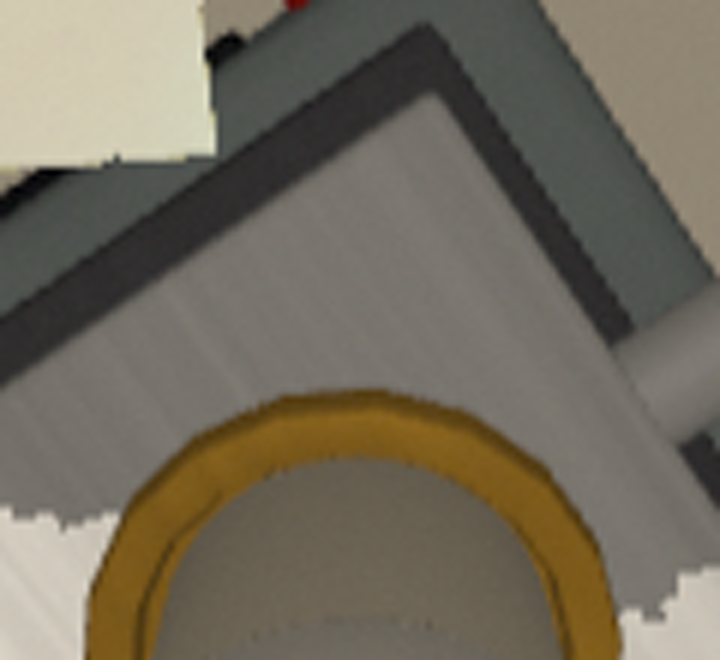

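Wrist view: the rim's outer edge is at crop columns 88–620 and the pot spans 160–560, so it is centred sideways. The rim's near top band is fully visible from row 400 to 458, where the pot begins.

```bash
python3 - <<'E'
from h import *
o=st();c=viewer.calibration('wrist');M=R.from_quat(o['tool_rot']).as_matrix()
q=lambda u,v,z:(M.T@(px2w(c,190+u/6,120+v/6,z)-o['eef_pos']))[:2].round(4)
for v in(393,407,458):print(v,q(357,v,.066),q(357,v,.062))
print(q(88,620,.066),q(620,620,.066),q(140,620,.066),q(560,620,.066))
E
```

```text
10.7833 [0.5141 0.2878 0.0592] [ 0.57 -1.17 -0.89] 0.0349
393 [0.0268 0.0002] [0.0257 0.0002]
407 [0.0256 0.0002] [0.0244 0.0002]
458 [0.0209 0.0002] [0.0196 0.0002]
[ 0.0055 -0.0242] [0.0055 0.024 ] [ 0.0055 -0.0195] [0.0055 0.0186]
```

```bash
python3 -m crank '0.0005 0 0.001 0 0 0 1';python3 -m crank '0 0 0.001 0 0 0 1'
```

```text
clock: 10.87
eef_pos: [0.5142, 0.2878, 0.0584]
tool_rot: [0.132, 0.991, -0.001, 0.006]
ft_force: [1.4, -0.4, 1.6]
grip_width: 0.0346
clock: 10.95
eef_pos: [0.5144, 0.2878, 0.0578]
tool_rot: [0.133, 0.991, -0.001, 0.006]
ft_force: [-1.4, -2.0, 4.5]
grip_width: 0.0351
```

```bash
python3 -m crank '0 0 0.001 0 0 0 1';python3 -m crank '0 0 0.001 0 0 0 1'
```

```text
clock: 11.03
eef_pos: [0.5144, 0.2878, 0.0574]
tool_rot: [0.133, 0.991, -0.001, 0.007]
ft_force: [-0.3, -1.9, 6.8]
grip_width: 0.0349
clock: 11.12
eef_pos: [0.5144, 0.2878, 0.0572]
tool_rot: [0.133, 0.991, -0.0, 0.007]
ft_force: [-0.8, -0.9, 6.8]
grip_width: 0.0349
```

Contact came at about 0.059, near the 0.0597 expected for the pan floor; the rim would be about 0.0637. I'll ease off and feel sideways for the rim wall.

```bash
python3 -m crank '0 0 -0.001 0 0 0 1';python3 -m crank '0.0015 0 0 0 0 0 1';python3 -m crank '0.0015 0 0 0 0 0 1'
```

```text
clock: 11.2
eef_pos: [0.5144, 0.2878, 0.0587]
tool_rot: [0.133, 0.991, -0.0, 0.007]
ft_force: [-0.8, -1.0, 2.0]
grip_width: 0.0348
clock: 11.28
eef_pos: [0.5138, 0.288, 0.0592]
tool_rot: [0.133, 0.991, -0.0, 0.008]
ft_force: [4.2, -1.8, -0.4]
grip_width: 0.0346
clock: 11.37
eef_pos: [0.5137, 0.288, 0.0594]
tool_rot: [0.133, 0.991, -0.0, 0.009]
ft_force: [3.9, -2.7, 0.1]
grip_width: 0.0348
```

```bash
python3 -m crank '0.0015 0 0 0 0 0 1';python3 -m crank '0.0015 0 0 0 0 0 1';python3 -m crank '0.0015 0 0 0 0 0 1'
```

```text
clock: 11.45
eef_pos: [0.5135, 0.2881, 0.0595]
tool_rot: [0.134, 0.991, -0.001, 0.011]
ft_force: [4.5, -2.8, -1.1]
grip_width: 0.0349
clock: 11.53
eef_pos: [0.5134, 0.288, 0.0596]
tool_rot: [0.134, 0.991, -0.001, 0.012]
ft_force: [5.6, -2.1, 0.3]
grip_width: 0.0351
clock: 11.62
eef_pos: [0.5134, 0.288, 0.0596]
tool_rot: [0.134, 0.991, -0.001, 0.014]
ft_force: [5.7, -2.1, 0.0]
grip_width: 0.0351
```

```bash
python3 -m crank '-0.002 0 0 0 0.01 0 1';python3 -m crank '-0.001 0 0 0 0.01 0 1';python3 -m crank '-0.001 0 0 0 0 0 1'; python3 -c "
from h import *
o=st();M=R.from_quat(o['tool_rot']).as_matrix();print(M.round(3))"
```

```text
clock: 11.7
eef_pos: [0.5144, 0.2877, 0.0594]
tool_rot: [0.134, 0.991, -0.0, 0.008]
ft_force: [0.0, 0.3, -1.2]
grip_width: 0.0352
clock: 11.78
eef_pos: [0.5145, 0.2878, 0.0591]
tool_rot: [0.134, 0.991, 0.001, 0.002]
ft_force: [-0.3, -0.6, -1.2]
grip_width: 0.0347
clock: 11.87
eef_pos: [0.5147, 0.2878, 0.0587]
tool_rot: [0.134, 0.991, 0.001, 0.0]
ft_force: [-1.5, 0.3, 1.2]
grip_width: 0.0349
11.8667 [0.5147 0.2878 0.0587] [-1.55  0.28  1.17] 0.0349
[[-0.964  0.265  0.001]
 [ 0.265  0.964  0.002]
 [-0.     0.002 -1.   ]]
```

```bash
python3 -m crank '-0.0015 0 -0.0005 0 -0.003 0 1';python3 -m crank '-0.0015 0 0 0 0 0 1';python3 -m crank '-0.0015 0 0 0 0 0 1';python3 -m crank '-0.0015 0 0 0 0 0 1'
```

```text
clock: 11.95
eef_pos: [0.5153, 0.2876, 0.0587]
tool_rot: [0.134, 0.991, 0.001, 0.0]
ft_force: [-1.8, 0.2, 1.1]
grip_width: 0.0345
clock: 12.03
eef_pos: [0.516, 0.2875, 0.0585]
tool_rot: [0.133, 0.991, 0.001, -0.0]
ft_force: [-0.8, 0.1, 1.9]
grip_width: 0.0347
clock: 12.12
eef_pos: [0.5169, 0.2874, 0.0584]
tool_rot: [0.133, 0.991, 0.001, -0.001]
ft_force: [-1.3, 1.3, 2.3]
grip_width: 0.0347
clock: 12.2
eef_pos: [0.5177, 0.2873, 0.0584]
tool_rot: [0.133, 0.991, 0.001, -0.002]
ft_force: [-3.6, 1.1, 2.3]
grip_width: 0.0351
```

```bash
python3 -m crank '-0.0015 0 0 0 0 0 1';python3 -m crank '-0.0015 0 0 0 0 0 1'
```

```text
clock: 12.28
eef_pos: [0.518, 0.2871, 0.0583]
tool_rot: [0.133, 0.991, 0.001, -0.003]
ft_force: [-4.4, 1.4, 4.0]
grip_width: 0.0352
clock: 12.37
eef_pos: [0.5183, 0.287, 0.0582]
tool_rot: [0.132, 0.991, 0.001, -0.004]
ft_force: [-5.3, 1.5, 3.5]
grip_width: 0.0348
```

Walls were felt on both sides (TCP x about 0.5138 and 0.5178), so the foot is inside the rim. I'll centre it, settle lightly and release.

```bash
python3 -m crank '0.0015 0 0 0 -0.008 0 1';python3 -m crank '0.001 0 0 0 -0.004 0 1';python3 -m crank '0 0 0.0005 0 0 0 1'; python3 -c "
from h import *
o=st();M=R.from_quat(o['tool_rot']).as_matrix();print(M.round(3))"
```

```text
clock: 12.45
eef_pos: [0.5177, 0.2873, 0.0584]
tool_rot: [0.132, 0.991, 0.001, 0.0]
ft_force: [1.7, -0.8, 2.7]
grip_width: 0.0351
clock: 12.53
eef_pos: [0.5177, 0.2873, 0.0586]
tool_rot: [0.133, 0.991, 0.0, 0.004]
ft_force: [0.5, -0.8, 1.6]
grip_width: 0.0346
clock: 12.62
eef_pos: [0.518, 0.2872, 0.0584]
tool_rot: [0.133, 0.991, 0.0, 0.004]
ft_force: [-3.0, 0.1, 3.3]
grip_width: 0.0351
12.6167 [0.518  0.2872 0.0584] [-3.05  0.14  3.31] 0.0351
[[-0.965  0.263  0.009]
 [ 0.263  0.965 -0.001]
 [-0.009  0.002 -1.   ]]
```

```bash
python3 -m crank '0.0015 0 -0.0003 0 0.001 0 1';python3 -m crank '0.001 0 0 0 0 0 1';python3 -m crank '0.0005 0 0.0005 0 0 0 1';python3 -m crank '0 0 0.0008 0 0 0 1'
```

```text
clock: 12.7
eef_pos: [0.5174, 0.2875, 0.0588]
tool_rot: [0.133, 0.991, 0.0, 0.005]
ft_force: [1.5, -0.5, 0.9]
grip_width: 0.0342
clock: 12.78
eef_pos: [0.517, 0.2877, 0.059]
tool_rot: [0.133, 0.991, 0.0, 0.006]
ft_force: [1.3, 0.7, -0.2]
grip_width: 0.0354
clock: 12.87
eef_pos: [0.517, 0.2877, 0.0586]
tool_rot: [0.133, 0.991, 0.0, 0.006]
ft_force: [0.0, 0.1, 1.6]
grip_width: 0.0349
clock: 12.95
eef_pos: [0.5171, 0.2877, 0.058]
tool_rot: [0.133, 0.991, 0.0, 0.006]
ft_force: [-1.3, -0.5, 3.8]
grip_width: 0.0348
```

```bash
python3 -m crank '0.001 0 -0.0005 0 0.003 0 1;0 0 0 0 0 0 0.3;0 0 0 0 0 0 -0.2;0 0 0 0 0 0 -1;0 0 0 0 0 0 -1;0 0 0 0 0 0 -1;0 0 0 0 0 0 -1;0 0 0 0 0 0 -1'; python3 -m crank '0 0 -0.01 0 0 0 -1;0 0 -0.02 0 0 0 -1;0 0 -0.03 0 0 0 -1;0 0 -0.035 0 0 0 -1;0.03 -0.02 -0.01 0 0 0 -1;0 0 0 0 0 0 -1;0 0 0 0 0 0 -1'; python3 -c "
from h import *
c,_=snap('wrist','w6',(150,70,370,270),3.5)
c=viewer.calibration('wrist');print(w2px(c,[.515,.287,.12]))
s=viewer.calibration('scene');u,v=map(int,w2px(s,[.515,.287,.09]));print(u,v);snap('scene','s4',(u-50,v-40,u+50,v+40),7)"
```

```text
clock: 13.62
eef_pos: [0.5154, 0.2879, 0.057]
tool_rot: [0.133, 0.991, 0.0, 0.004]
ft_force: [-0.1, 0.3, 0.7]
grip_width: 0.0856
clock: 14.2
eef_pos: [0.4771, 0.2751, 0.1672]
tool_rot: [0.133, 0.991, -0.002, 0.001]
ft_force: [0.9, 0.4, 0.7]
grip_width: 0.0854
(np.float64(279.4178628910741), np.float64(245.87041358998562))
213 158
```

View pics/w6.png

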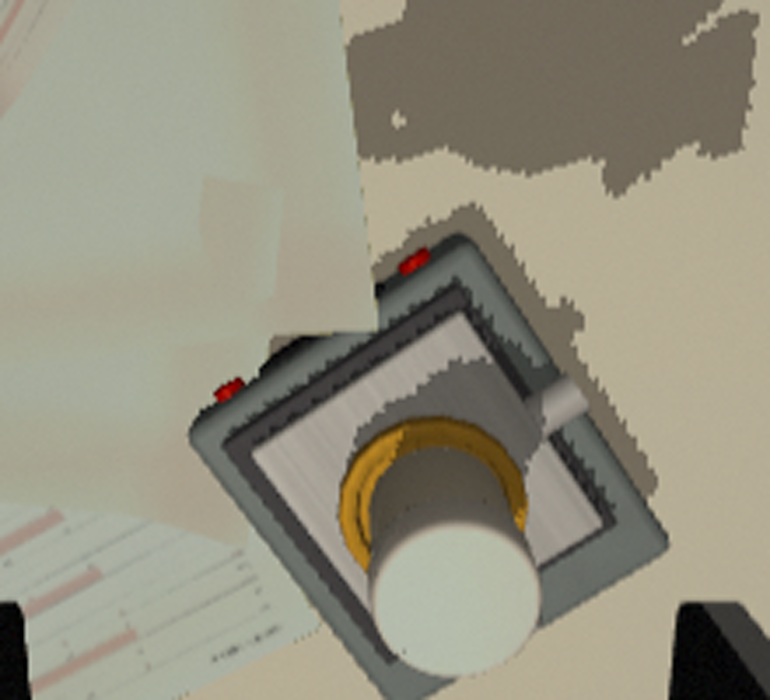

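View pics/s4.png

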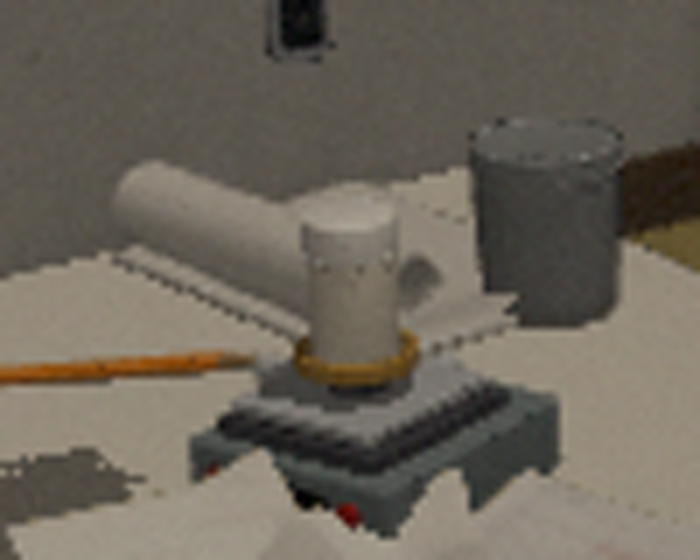

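Views: the pot stands upright in the brass pan, with the near rim covering its foot in the scene view (crop (355,365)) and the rim visible round it. One numeric check of tilt before handing in.

```bash
python3 - <<'E'
from h import *
o=st();c=viewer.calibration('wrist')
im=cv2.cvtColor(np.load('pics/w6.npy'),cv2.COLOR_RGB2GRAY)
q=lambda u,v,z:px2w(c,150+u/3.5,70+v/3.5,z)[:2]
for z in(.1195,.1235):
    P=np.array([q(*p,z) for p in[(370,593),(540,593),(455,522),(458,677),(395,540),(515,540),(395,652),(518,650)]])
    s=np.linalg.lstsq(np.c_[2*P,np.ones(8)],(P**2).sum(1),rcond=None)[0];print(z,'lid',s[:2].round(4),'r',np.sqrt(s[2]+s[0]**2+s[1]**2))
P=np.array([q(*p,.0655) for p in[(340,500),(527,500),(435,417),(375,440),(495,440),(350,460),(518,460),(350,545)]])
s=np.linalg.lstsq(np.c_[2*P,np.ones(8)],(P**2).sum(1),rcond=None)[0];print('pan',s[:2].round(4),np.sqrt(s[2]+s[0]**2+s[1]**2))
E
```

```text
14.3 [0.4766 0.2748 0.166 ] [ 0.84 -0.06 -0.44] 0.0858
0.1195 lid [0.5118 0.2884] r 0.01806976544039125
0.1235 lid [0.5099 0.2885] r 0.017725890768088243
pan [0.511  0.2879] 0.02431998013908103
```

```bash
python3 -c "
from workcell import order;print(order.job_done())"
```

```text
the job is handed in; nothing more can be done
None
```

I placed the pot in the brass pan, released it and handed the job in at about 14 s. No verdict was reported.

- **First grasp:** it missed. The fingertips stood about 37 mm higher than the pose reading implied and closed on top of the lid. The pot stayed upright and almost unmoved. I found the offset in the pictures, reopened lower and gripped the body.
- **Feeling for the seat:** the foot met the pan at a reading of about 0.059. I expected 0.0597 for the floor and 0.0637 for the rim. I felt the rim wall on both sides along the tool's x only. Across it I relied on the wrist view, which showed the pot centred. The highest wrist force I read was about 7 N.
- **Last checks:** the lid centre was (0.512, 0.288) and the pan centre (0.511, 0.288). The pot looked upright, with the whole near rim in view, and the gripper was clear of everything.
- **What disagreed:** the travel between the two walls was about 4 mm, against 8 mm nominal; the tool tilt changed between the two probes. The fitted lid radius was 18.1 mm against a true 19 mm, so seating rests mainly on the contact height, the wall contacts and the centring.
- **Not checked:** I did not measure whether the bottle, loupe or clip moved. The planned path kept away from all three.

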